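Put the tamper away in its ring stand

ROBOT

A 7-joint arm with a two-finger parallel gripper is mounted at the origin on the work surface. World frame = base frame: x ahead of the robot, y to its left, z up, the work surface at z = 0. Lengths are in m, angles in degrees, forces in N, time in s.
With the tool pointing down it reaches from about 0.35 to 0.9 m from the base axis. Payload 19.9 kg.
Tool frame: the origin (TCP) lies midway between the tips of the shut fingers; the grasp point (between the pads) lies 19 mm behind it; z points along the fingers, y is the line along which they close (so a half turn about z gives the same grasp; the last joint's range is limited). The gripper opens to 94 mm and grips with 3 to 60 N. Pads are 16 mm wide; open, the fingers measure 119 mm over their backs; the gripper's body (75 mm by 177 mm) begins 78 mm behind the grasp point.
Start: joints at [-77.722, 23.915, -0.59, 92.452, 0.269, 63.638, -3.037], TCP at [0.158, 0.605, 0.205] pointing down, gripper open.
Joint ranges: [-161.28, 161.28], [-22.2, 115.67], [-73.04, 71.86], [3.21, 147.25], [-68.34, 248.33], [10.77, 114.83], [-161.83, 161.83]. Speed limits (degrees/s): [108.29, 108.29, 136.94, 136.94, 172.46, 172.46, 172.46].

INTERFACE

Orientations are given as a 3x3 rotation matrix whose columns are the frame's x, y, z axes.
In Python, from plant import env gives the robot as it stands.
- The arm moves only by the tool jog_arm, never from a script. Its argument "increments" is a list of rows, each a list of 2 entries, a list of its own where there are three numbers: the shift along the tool's x, y, z in mm, then the turn about the tool's z in degrees. In form: [[[tx, ty, tz], yaw], ...]. A call has 1 to 20 rows; each row is the pose to reach, as a shift and turn from the pose commanded when the call began, along the tool's axes at that moment; what a row does not reach only later rows make up. A row lasts 1/8 s, in which the tool goes at most 62.5 mm and 10.7 degrees, less where a joint would pass 70% of its speed; a pose out of reach is approached as far as the arm can. A call with a gripper value outside its range is refused whole. "grip" is the gripper command: -1 is fully open, 1 is shut, values between are in proportion, set as the call begins (left out, the last holds). The fingers move at their own pace and stop on an object; "grip_force" is the grip in N (left out, the last holds). Time passes only in rows, so rows that repeat a pose let the fingers close. It gives the time, the measured TCP pose, the force, the opening and the grip force at its end, in the units of the state.
- env.read_state(): the state, without advancing time (a new reading comes with each control period).
- env.grab_frame(name): name is "scene" or "top"; returns a dict with "frame" (384x512x3 uint8, blue, green, red), "K" (3x3 intrinsics, pixels), "world_to_cam" (4x4, takes a point from world to camera coordinates). Camera axes: x right, y down, z forward; pixel columns grow to the right and rows downward; lengths in m; the calibration is good to about 2 mm. A picture is of the moment at which its call begins. There is no depth.
- env.finish_job(): hands the job in; it is judged then, once.
The state is a dict: "t": time; "joint_pos": joint angles; "joint_velocities": joint speeds; "tau": joint torques, N m; "tcp_pos": TCP position; "tcp_rot": TCP orientation; "force": force on the tool from outside, world axes, zero at the start; "moment": the same for the moment, N m; "grip_width": finger opening in m; "grip_force": force on a finger pad.
Only numpy, scipy, OpenCV 4.12 (cv2) and the standard library are available. Lean on these libraries where they do the work, as an engineer would, in place of code of your own. Each camera call takes 0.05 s, during which the arm holds its last target. There are 200 camera calls.

TASK

Put the coffee tamper that stands upside down on the black mat away in the empty ring stand: feel the handle into the ring, let it down through it and set it down gently, with its steel base resting flat on the ring's white lip, before you let go. Do not let it drop and do not force it: the stand must never take more than 40 N. Leave the other tamper in its own stand and everything else on the counter where it is.

Things in the scene. Friction and masses are not known exactly. Their poses are not given: they have to be found in the camera images.
- tamper_base (a point): point on the tamper's axis inside its polished steel base, 8.5 mm under the flat top face and 13.5 mm over the base's underside: the place to grip. z axis: along the tool from handle to base, up at the start. The base is 58 mm across and 22 mm high; its upper 17 mm is a plain cylinder, its lower edge is bevelled to 48 mm
- tamper_shoulder (a point): point on the tamper's axis at the flat underside of the steel base, where the handle begins: this face comes to rest on the ring's lip
- tamper_end (a point): point on the tamper's axis at the free end of the handle, 74 mm from the shoulder; the last 3 mm of the handle taper from 30 mm to 28 mm across
- tamper: the loose tamper to put away, about 0.3 kg, 96 mm tall: a straight round handle of dark wood, 30 mm across and 74 mm long, with the steel base on top; it starts standing on its handle end on the mat, base up. Origin at the free end of the handle, z axis towards the base
- holder: the empty stand, fixed and rigid, arm clamped tight. x axis: from ring to post (67 mm from the origin, 114 mm high with its screw). Arm 22 mm wide, top 18 mm below the ring's. Foot 140 by 95 mm, 12 mm thick. Ring: upright steel collar, white nylon lip on top, 50 mm outside, bore 32 mm, 30 mm deep, open below, sharp edge, 1 mm of play round the handle; nothing stands higher
- holder2: a second stand of the same shape, occupied; origin on the counter, within 10 mm under its ring's centre; leave alone
- spare: the other tamper, with a black handle, hanging in the second stand; leave alone; origin at its handle's end
- mat: fixed black rubber tamping mat, 200 by 150 mm, 6 mm thick; origin on the counter under its middle
- portafilter: loose steel portafilter with a black handle, about 200 mm long and 55 mm high; leave alone
- espresso_cup: loose white cup with a handle, 62 mm across, 55 mm high; leave alone
- milk_jug: loose steel jug with a handle, 84 mm across, 100 mm high, at the back; leave alone
- cocoa_tin: loose purple tin with a white lid, 98 mm across, 114 mm high, at the back; leave alone
- tumbler: loose glass, 72 mm across, 90 mm high, on the right; leave alone
- holder_ring (a point): point fixed to the empty stand, 125 mm above the counter, level with the top of its ring and over the stand's origin. The ring's true centre is NOT measured: the arm that bears it is slotted and was clamped anywhere, so the centre lies up to 12 mm from this point, towards the post or away from it (along the stand's x axis, either way), 0 mm sideways
Not all that is in view belongs to the job. Leave any yellow look-alike of the holder alone.

How it is judged:
By the outcome, as a careful person would: the job done as asked, in the order asked, and still so for the second after the job is handed in, with the robot touching nothing.
It also fails if it takes over 64 s, if anything falls off the work surface, if the arm or the gripper's body presses on something with over 40 N, if the wrist force passes 120 N, or if a joint passes its speed limit or range.

## Working session

There is one attempt and no reset: what is moved stays moved. The work goes in short steps, Python scripts to look and compute and a tool call to move; the robot and the scene stay as the last step left them, time stands still between calls to the robot, and variables do not carry over. Pictures are saved under pics/ and viewed, at most 10 in all, crops included, and the job is handed in when it is done.

Besides the shell and the picture viewer there is one more tool, called after "Call:" by a JSON object that holds its "fn" and its "kwargs". jog_arm: Moves the arm, as the interface text tells. Its arguments: {"type":"object","properties":{"increments":{"type":"array"},"grip":{"type":"number"},"grip_force":{"type":"number"}},"required":["increments"]}

```bash
mkdir -p pics
python3 - <<'E'
from plant import env
import cv2,numpy as np
for n in("scene","top"):
    f=env.grab_frame(n); cv2.imwrite(f"pics/{n}0.png",f["frame"]); np.savez(f"pics/{n}0.npz",**f)
    print(n,f["K"].tolist(),np.round(f["world_to_cam"],4).tolist())
s=env.read_state(); print({k:np.round(v,3).tolist() for k,v in s.items()})
E
```

```text
scene [[393.46349835295445, 0.0, 257.3585603472919], [0.0, 393.46349835295445, 192.71673838850052], [0.0, 0.0, 1.0]] [[0.0217, 0.9997, -0.007, -0.0166], [0.8725, -0.0223, -0.4881, -0.463], [-0.4881, 0.0044, -0.8728, 1.4906], [0.0, 0.0, 0.0, 1.0]]
top [[393.38188496162616, 0.0, 256.9094849820633], [0.0, 393.38188496162616, 190.63962430228577], [0.0, 0.0, 1.0]] [[-0.0195, -0.9998, -0.0002, 0.0153], [-0.9962, 0.0194, -0.085, 0.586], [0.085, -0.0014, -0.9964, 1.193], [0.0, 0.0, 0.0, 1.0]]
{'t': 0.1, 'joint_pos': [-77.723, 23.944, -0.592, 92.481, 0.271, 63.639, -3.035], 'joint_velocities': [-0.103, -0.017, 0.077, -0.14, 0.062, 0.034, 0.032], 'tau': [0.002, -85.258, 0.64, -42.67, -0.049, 0.016, 0.0], 'tcp_pos': [0.158, 0.604, 0.205], 'tcp_rot': [[-0.967, 0.253, -0.0], [0.253, 0.967, -0.001], [-0.0, -0.001, -1.0]], 'force': [-0.816, -0.205, -0.172], 'moment': [-0.007, 0.002, -0.027], 'grip_force': 0.0, 'grip_width': 0.094}
```

View pics/scene0.png

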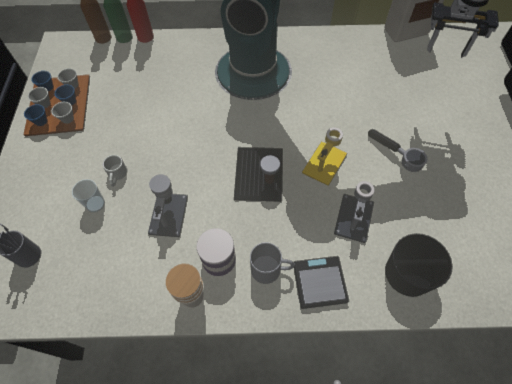

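View pics/top0.png

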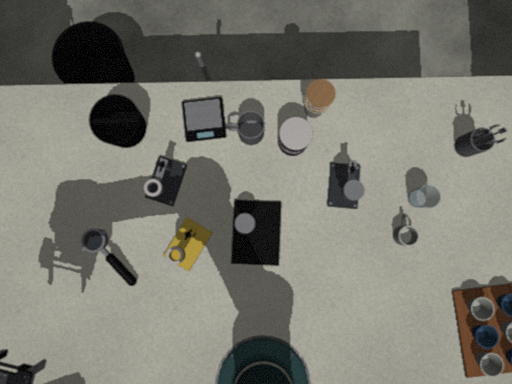

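The scene view shows the loose tamper's disc at (270,163) on the mat and the empty ring at (366,188). In the top view they are at (245,223) and (152,187). The yellow look-alike and the occupied stand are elsewhere. Next I'll crop in and measure.

```bash
cat > h.py <<'E'
import cv2,numpy as np
def ray(f,px,z):
    K,T=f["K"],f["world_to_cam"]; R,t=T[:3,:3],T[:3,3]; c=-R.T@t
    d=R.T@np.linalg.inv(K)@[px[0],px[1],1]; return c+d*(z-c[2])/d[2]
def proj(f,p):
    q=f["K"]@(f["world_to_cam"][:3,:3]@p+f["world_to_cam"][:3,3]); return q[:2]/q[2]
def crop(f,c,r=28,s=9):
    x,y=map(int,c); return cv2.resize(f[y-r:y+r,x-r:x+r],None,fx=s,fy=s,interpolation=cv2.INTER_NEAREST)
E
python3 - <<'E'
from h import *
S=dict(np.load("pics/scene0.npz"));T=dict(np.load("pics/top0.npz"))
m=np.vstack([np.hstack([crop(S["frame"],(270,167),s=5),crop(S["frame"],(362,200),s=5)]),np.hstack([crop(T["frame"],(245,223),s=5),crop(T["frame"],(160,180),s=5)])])
cv2.imwrite("pics/m0.png",m)
E
```

```text
(no output)
```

View pics/m0.png

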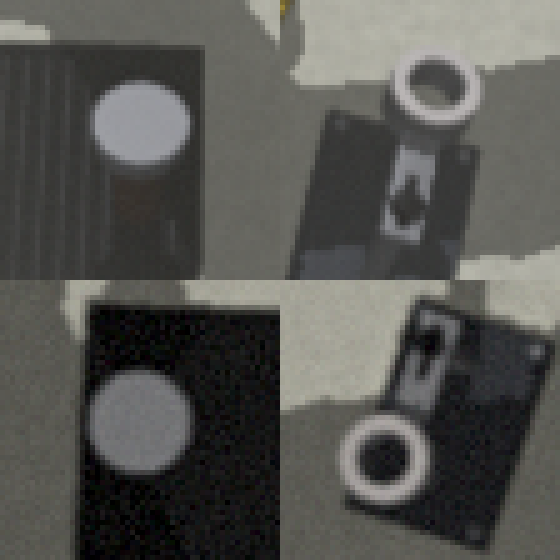

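The crops show the tamper's disc standing clear on the mat, with the ring lip white and complete in both views: scene centre about (365,190), top about (153,188).

Run:
```python
from h import *
S=dict(np.load("pics/scene0.npz"));T=dict(np.load("pics/top0.npz"))
def blob(f,c,th,r=16):
    g=cv2.cvtColor(f["frame"],cv2.COLOR_BGR2GRAY); x,y=c
    p=cv2.resize(g[y-r:y+r+1,x-r:x+r+1],None,fx=8,fy=8,interpolation=cv2.INTER_CUBIC)
    n,l=cv2.connectedComponents((p>th).astype(np.uint8))
    best=l[p.shape[0]//2-0,p.shape[1]//2]
    if best==0: # ring: hole in the middle; take component nearest the centre
        ys,xs=np.nonzero(l); k=np.argmin(np.hypot(ys-p.shape[0]/2,xs-p.shape[1]/2)); best=l[ys[k],xs[k]]
    cs,_=cv2.findContours((l==best).astype(np.uint8),cv2.RETR_EXTERNAL,cv2.CHAIN_APPROX_NONE)
    cn=max(cs,key=cv2.contourArea); hull=cn
    e=cv2.fitEllipse(hull)
    o=np.array([x-r,y-r]); return (np.array(e[0])+.5)/8-.5+o, np.round(np.array(e[1])/8,1), (e[2]), ((cn[:,0]+.5)/8-.5+o)
for nm,S_,T_,z,ths in(("tamper",(270,164),(245,223),.102,((S,120),(T,60))),("ring",(365,189),(153,188),.125,((S,165),(T,130)))):
    for (f,th),c in zip(ths,(S_,T_)):
        for d in(-15,0,15):
            cc,ax,an,cn=blob(f,c,th+d)
            P=np.array([ray(f,q,z)[:2] for q in cn]).astype(np.float32)
            (xc,rad)=np.linalg.lstsq(np.c_[2*P,np.ones(len(P))],(P**2).sum(1),rcond=None)[0][:2],0
            R=np.hypot(*(P-xc).T)
            print(nm,th+d,cc.round(2),ax,"circle",xc.round(4),"R",R.mean().round(4),R.std().round(4))
# mean disagreement of the views per target is printed above
# foot corners (top, z=.012)
for q in((132+(415-280)/5,152+(298-280)/5),(132+(553-280)/5,152+(340-280)/5),(132+(487-280)/5,152+(548-280)/5)): print("foot",ray(T,q,.012).round(4))
```

```text
tamper 105 [269.67 163.19] [16.3 19.4] circle [0.4884 0.0431] R 0.0288 0.0002
tamper 120 [269.67 163.16] [15.8 19. ] circle [0.4884 0.0431] R 0.028 0.0002
tamper 135 [269.66 163.15] [15.2 18.5] circle [0.4884 0.0431] R 0.027 0.0003
tamper 45 [244.49 222.93] [21.2 21.4] circle [0.4871 0.0415] R 0.0306 0.0003
tamper 60 [244.49 222.92] [20.6 20.7] circle [0.4871 0.0416] R 0.0297 0.0003
tamper 75 [244.46 222.92] [20.  20.1] circle [0.4871 0.0416] R 0.0289 0.0003
ring 150 [364.72 181.74] [24.5 33.8] circle [0.5713 0.3068] R 0.0412 0.008
ring 165 [364.73 181.55] [24.2 33.6] circle [0.5707 0.3069] R 0.0406 0.0082
ring 180 [366.01 194.64] [0.6 5.9] circle [0.6128 0.3028] R 0.0043 0.0019
ring 115 [152.09 187.18] [17.3 17.8] circle [0.5934 0.3018] R 0.025 0.0004
ring 130 [152.14 187.19] [16.8 17.1] circle [0.5934 0.3016] R 0.0242 0.0003
ring 145 [152.17 187.19] [16.2 16.3] circle [0.5934 0.3015] R 0.0231 0.0003
foot [0.7042 0.3104 0.012 ]
foot [0.6758 0.2235 0.012 ]
foot [0.5456 0.2652 0.012 ]
```

```bash
cat >> h.py <<'E'
def delta(s,p,ydir):
    R=np.array(s["tcp_rot"]); d=R.T@(np.array(p)-s["tcp_pos"])*1000
    yc=np.degrees(np.arctan2(R[1,1],R[0,1])); return d.round(1).tolist(),round(-(ydir-yc),2)
E
python3 - <<'E'
from h import *
from plant import env
S=dict(np.load("pics/scene0.npz"))
f=S["frame"].astype(float); x,y,r=365,189,13
p=f[y-r:y+r+1,x-r:x+r+1]
d=p[:,:,2]-p[:,:,1]; b=p[:,:,0]-p[:,:,1]
print(p[4:23:2,4:23:2].astype(int).tolist()[3][:6])
for th in(2,5,8):
    q=cv2.resize(cv2.GaussianBlur(p[:,:,0]-p[:,:,1],(3,3),.6),None,fx=8,fy=8,interpolation=cv2.INTER_CUBIC)
    g=cv2.resize(p.mean(2),None,fx=8,fy=8,interpolation=cv2.INTER_CUBIC)
    m=((q>-th)&(g>130)).astype(np.uint8)
    cs,_=cv2.findContours(m,cv2.RETR_EXTERNAL,cv2.CHAIN_APPROX_NONE); cn=max(cs,key=cv2.contourArea)[:,0]
    P=np.array([ray(S,(c+.5)/8-.5+[x-r,y-r],.125)[:2] for c in cn])
    xc=np.linalg.lstsq(np.c_[2*P,np.ones(len(P))],(P**2).sum(1),rcond=None)[0][:2]; R=np.hypot(*(P-xc).T)
    print(th,xc.round(4),R.mean().round(4),R.std().round(4))
s=env.read_state(); print(delta(s,[.4878,.0423,.15],72),delta(s,[.4878,.0423,.0745],72))
E
```

```text
[[141, 144, 145], [178, 179, 182], [98, 99, 100], [67, 66, 67], [68, 69, 68], [70, 70, 71]]
2 [0.596  0.3027] 0.0232 0.0005
5 [0.5947 0.3034] 0.0245 0.0004
8 [0.5936 0.3032] 0.0254 0.0007
([-461.2, -460.3, 55.4], np.float64(3.35)) ([-461.2, -460.2, 130.9], np.float64(3.35))
```

Call:
{"fn": "jog_arm", "kwargs": {"increments": [[[-10,-10,1],0],[[-35,-35,4],0.5],[[-75,-75,9],1],[[-115,-115,14],1.4],[[-157,-157,19],1.8],[[-199,-199,24],2.2],[[-241,-241,29],2.5],[[-283,-283,34],2.8],[[-325,-325,39],3.1],[[-367,-367,43],3.35],[[-405,-405,47],3.35],[[-437,-436,50],3.35],[[-455,-454,50],3.35],[[-461,-460,50],3.35],[[-461,-460,50],3.35],[[-461,-460,50],3.35]], "grip": -1}}

```text
t: 2.1
tcp_pos: [0.4872, 0.044, 0.1555]
tcp_rot: [[-0.951, 0.308, -0.0], [0.308, 0.951, 0.0], [0.0, 0.0, -1.0]]
force: [0.2, 0.8, 0.1]
grip_width: 0.0943
grip_force: 0.0
```

Run:
```python
from h import *
from plant import env
for n in("scene","top"):
    f=env.grab_frame(n); cv2.imwrite(f"pics/{n}1.png",f["frame"]); np.savez(f"pics/{n}1.npz",**f)
s=env.read_state(); print(s["t"],s["tcp_pos"],s["force"],s["joint_pos"]); print(delta(s,[.4878,.0423,.0745],72))
S,T=[cv2.imread(f"pics/{n}1.png") for n in("scene","top")]
cv2.imwrite("pics/m1.png",np.hstack([crop(S,(270,160),s=7),crop(T,(245,220),s=7)]))
```

```text
2.2 [0.48738963 0.04385128 0.15554492] [-0.36012279 -0.40118902  0.05230876] [-28.627133    14.15683012  22.87775609 114.92022306  -6.92915133
  52.19842559  69.95542638]
([-0.9, -1.4, 81.0], np.float64(0.07))
```

View pics/m1.png

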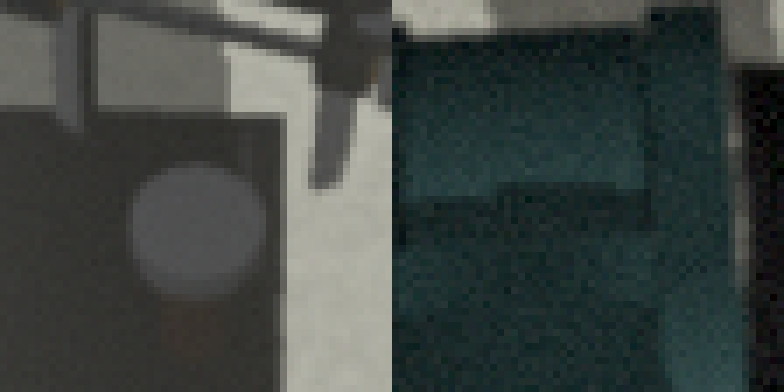

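The scene crop shows the fingers either side of the disc (scene about (270,165)). The arm hides it in the top view. I'll descend and part-close next.

Call:
{"fn": "jog_arm", "kwargs": {"increments": [[[-0.5,-1.4,8],0],[[-0.9,-1.4,20],0],[[-0.9,-1.4,34],0],[[-0.9,-1.4,48],0],[[-0.9,-1.4,62],0],[[-0.9,-1.4,73],0],[[-0.9,-1.4,79],0],[[-0.9,-1.4,81],0],[[-0.9,-1.4,81],0],[[-0.9,-1.4,81],0]], "grip": -0.3, "grip_force": 5}}

```text
t: 3.45
tcp_pos: [0.4883, 0.0414, 0.0748]
tcp_rot: [[-0.951, 0.309, 0.0], [0.309, 0.951, 0.0], [-0.0, 0.0, -1.0]]
force: [-0.1, -0.6, -0.2]
grip_width: 0.0611
grip_force: 0.1
```

Run:
```python
from h import *
from plant import env
f=env.grab_frame("scene"); cv2.imwrite("pics/scene2.png",f["frame"])
s=env.read_state(); print(s["t"],s["tcp_pos"],s["force"],s["grip_width"],s["grip_force"],s["joint_pos"]); print(delta(s,[.4878,.0423,.0745],72))
cv2.imwrite("pics/m2.png",crop(f["frame"],(270,160),s=10))
```

```text
3.5 [0.48836131 0.04138247 0.07478617] [-0.31743374  0.46883104 -0.88080156] 0.06093867274137628 0.14376004692167044 [-26.109834    21.61537956  20.96936838 118.28056873 -11.37618234
  41.9466234   74.00212929]
([0.8, 0.7, 0.3], np.float64(-0.01))
```

View pics/m2.png

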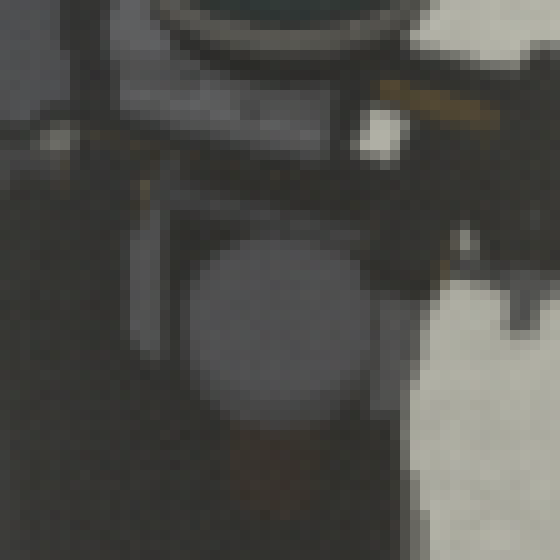

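The disc lies between the pads, at crop (280,325). I'll nudge 0.7 mm and close gently, then firm up.

Call:
{"fn": "jog_arm", "kwargs": {"increments": [[[0.4,0.5,0],0],[[0.4,0.5,0],0]]}}

```text
t: 3.75
tcp_pos: [0.488, 0.042, 0.0746]
tcp_rot: [[-0.951, 0.309, 0.0], [0.309, 0.951, -0.0], [-0.0, 0.0, -1.0]]
force: [0.2, -0.9, 0.7]
grip_width: 0.0613
grip_force: 0.0
```

Call:
{"fn": "jog_arm", "kwargs": {"increments": [[[0,0,0],0],[[0,0,0],0],[[0,0,0],0],[[0,0,0],0]], "grip": 1, "grip_force": 6}}

```text
t: 4.25
tcp_pos: [0.488, 0.042, 0.0745]
tcp_rot: [[-0.951, 0.309, 0.0], [0.309, 0.951, 0.0], [-0.0, 0.0, -1.0]]
force: [0.6, 1.1, 1.1]
grip_width: 0.0581
grip_force: 6.0
```

Run:
```python
from plant import env
s=env.read_state(); print(s["t"],s["tcp_pos"],s["force"],s["moment"],s["grip_width"],s["grip_force"])
```

```text
4.25 [0.48801962 0.04201399 0.07453478] [0.55304325 1.05531352 1.11204457] [ 0.37800957 -0.10701957 -0.00878629] 0.05808393508801278 6.0001543164253235
```

Call:
{"fn": "jog_arm", "kwargs": {"increments": [[[0,0,0],0],[[0,0,0],0],[[0,0,-1],0],[[0,0,-4],0],[[0,0,-10],0],[[0,0,-20],0],[[0,0,-35],0],[[0,0,-52],0],[[0,0,-70],0],[[0,0,-90],0],[[0,0,-110],0],[[0,0,-130],0],[[0,0,-145],0],[[0,0,-153],0],[[0,0,-155],0],[[0,0,-155],0],[[0,0,-155],0]], "grip": 1, "grip_force": 25}}

```text
t: 6.38
tcp_pos: [0.4877, 0.0419, 0.229]
tcp_rot: [[-0.951, 0.309, -0.001], [0.309, 0.951, -0.0], [0.001, -0.001, -1.0]]
force: [-0.4, 1.1, -2.3]
grip_width: 0.0573
grip_force: 25.0
```

Call:
{"fn": "jog_arm", "kwargs": {"increments": [[[-1,5,0],0],[[-2,20,0],0],[[-4,45,0],0],[[-6,75,0],0],[[-8,105,0],0],[[-11,140,0],0],[[-13,172,0],0],[[-15,204,0],0],[[-17,232,0],0],[[-19,255,0],0],[[-20,270,0],0],[[-20.6,278,0],0],[[-20.6,280,0],0],[[-20.6,280.2,0],0],[[-20.6,280.2,0],0],[[-20.6,280.2,0],0]]}}

```text
t: 8.38
tcp_pos: [0.5942, 0.3017, 0.2297]
tcp_rot: [[-0.951, 0.31, 0.0], [0.31, 0.951, 0.0], [-0.0, 0.0, -1.0]]
force: [-0.0, 0.3, -2.9]
grip_width: 0.0573
grip_force: 25.0
```

Run:
```python
from h import *
from plant import env
fs={}
for n in("scene","top"):
    f=env.grab_frame(n); cv2.imwrite(f"pics/{n}3.png",f["frame"]); np.savez(f"pics/{n}3.npz",**f); fs[n]=f
s=env.read_state(); print(s["t"],s["tcp_pos"],s["force"],s["moment"],s["grip_width"],s["grip_force"],s["joint_pos"]); print(delta(s,[.594,.3025,.2285],72))
print([proj(f,np.array([.594,.3025,z])).round(1) for f in fs.values() for z in(.125,.16,.234)])
cv2.imwrite("pics/m3.png",crop(fs["scene"]["frame"],(366,190),r=37,s=8))
```

```text
8.475 [0.59414157 0.3019111  0.229579  ] [-0.45461005 -0.0270473  -2.790697  ] [ 0.00130989 -0.00792404  0.05354246] 0.057714257233165804 24.999524652957916 [-41.61997747  27.83663005  17.26716625  84.90563926  -8.56336855
  68.54763953  48.88320314]
([0.3, 0.5, 1.1], np.float64(-0.02))
[array([364.6, 188.2]), array([367.6, 181.8]), array([374.5, 166.8]), array([151.8, 187. ]), array([148.5, 185.8]), array([140.5, 183. ])]
```

View pics/m3.png

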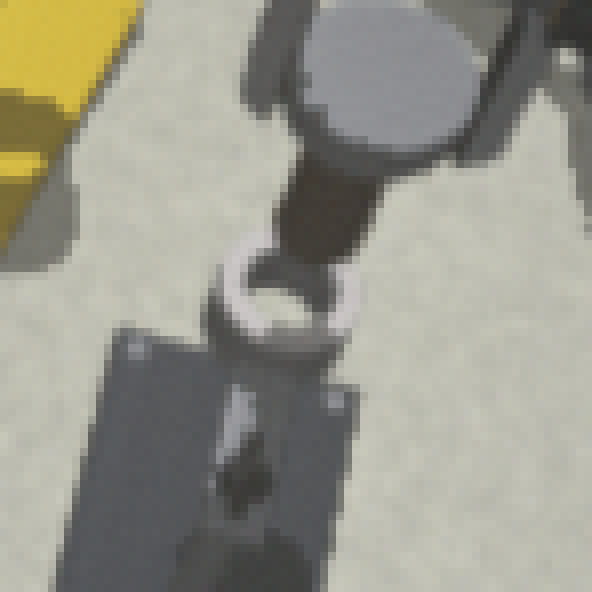

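The scene crop shows the handle hanging straight, its free end right over the ring: handle end about (368,182), ring centre about (365,189) at the lower height. I'll lower to just above the lip and compare.

Call:
{"fn": "jog_arm", "kwargs": {"increments": [[[0,0.3,4],0],[[0,0.3,12],0],[[0,0.3,20],0],[[0,0.3,26],0],[[0,0.3,28],0],[[0,0.3,28],0],[[0,0.3,28],0]]}}

```text
t: 9.35
tcp_pos: [0.5944, 0.3024, 0.2017]
tcp_rot: [[-0.951, 0.309, 0.0], [0.309, 0.951, 0.0], [-0.0, 0.0, -1.0]]
force: [-0.4, 0.5, -3.1]
grip_width: 0.0573
grip_force: 25.0
```

Run:
```python
from h import *
from plant import env
f=env.grab_frame("scene"); np.savez("pics/scene4.npz",**f); T=env.grab_frame("top"); np.savez("pics/top4.npz",**T)
s=env.read_state(); print(s["t"],s["tcp_pos"],s["force"],s["moment"])
z=s["tcp_pos"][2]; print("end z",z-.0685)
im=f["frame"]
# disc fit
x,y,r=375,170,16
c=crop(im,(365,180),r=30,s=13)
th=np.linspace(0,2*np.pi,60)
def draw(cen,R,zz,col):
    P=np.array([proj(f,np.array([cen[0]+R*np.cos(a),cen[1]+R*np.sin(a),zz])) for a in th]); Q=((P-[335,150]+.5)*13).astype(int)
    cv2.polylines(c,[Q],True,col,1)
# scene-view-consistent ring position, and TCP axis moved by the scene-view offset seen at the mat
draw((.5945,.3033),.025,.125,(0,0,255)); draw((.5945,.3033),.016,.125,(0,0,255))
o=np.array([.5945-.594,.3033-.3025]); p=np.array(s["tcp_pos"][:2])+o
draw(p,.014,z-.0685,(0,255,0)); draw(p,.029,z+.0275,(0,255,0))
cv2.imwrite("pics/m4.png",cv2.resize(c,(600,600)))
```

```text
9.45 [0.59434874 0.30238414 0.20172302] [ 0.15051991  0.06172469 -2.34818774] [-0.0639407   0.0055996  -0.03329735]
end z 0.13322301561085542
```

View pics/m4.png

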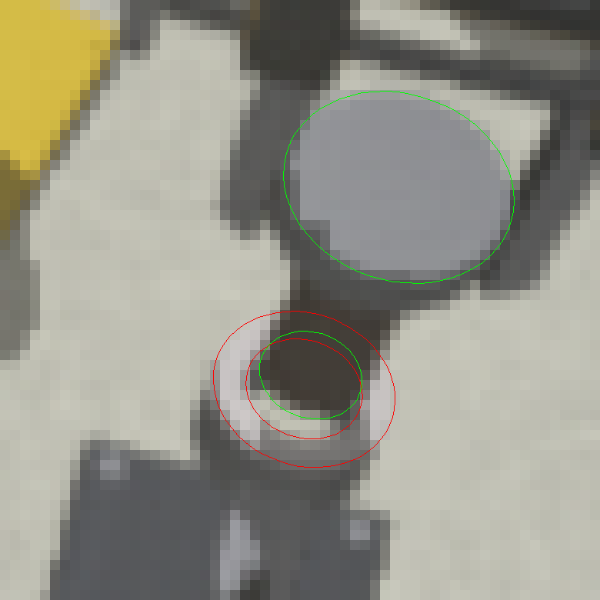

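The overlay shows the handle end (display about (317,375)) sitting within the bore outline. The disc and handle look roughly 0.6 px right of the prediction, so I'll quantify that.

Run:
```python
from h import *
f=dict(np.load("pics/scene4.npz")); z=.2017
im=f["frame"]; x0,y0=358,155
p=cv2.resize(im[y0:y0+27,x0:x0+32],None,fx=8,fy=8,interpolation=cv2.INTER_CUBIC).astype(int); g=p.mean(2); bl=p[:,:,0]-p[:,:,2]
for lo,hi in((110,172),(120,168),(125,165)):
    m=((g>lo)&(g<hi)&(bl>-3)).astype(np.uint8)
    m=cv2.morphologyEx(m,cv2.MORPH_OPEN,cv2.getStructuringElement(cv2.MORPH_ELLIPSE,(41,41)))
    cs,_=cv2.findContours(m,cv2.RETR_EXTERNAL,cv2.CHAIN_APPROX_NONE); cn=cv2.convexHull(max(cs,key=cv2.contourArea))[:,0]
    P=np.array([ray(f,(c+.5)/8-.5+[x0,y0],z+.0275)[:2] for c in cn])
    xc=np.linalg.lstsq(np.c_[2*P,np.ones(len(P))],(P**2).sum(1),rcond=None)[0][:2]; R=np.hypot(*(P-xc).T)
    print(lo,xc.round(4),R.mean().round(4),R.std().round(4),"vs ring",(xc-[.5945,.3033]).round(4))
# handle: darkness profile along image rows
G=im.astype(int).mean(2)
for r in range(177,193): print(r,G[r,355:377].astype(int).tolist())
```

```text
110 [0.5941 0.3031] 0.0283 0.0005 vs ring [-0.0004 -0.0002]
120 [0.5939 0.3034] 0.0279 0.0006 vs ring [-0.0006  0.0001]
125 [0.5937 0.3035] 0.0277 0.0006 vs ring [-0.0008  0.0002]
177 [190, 192, 192, 189, 186, 185, 184, 185, 179, 96, 73, 80, 79, 79, 83, 90, 100, 105, 110, 109, 108, 123]
178 [191, 194, 196, 191, 189, 186, 190, 191, 178, 85, 61, 71, 77, 78, 77, 78, 79, 79, 81, 81, 82, 89]
179 [187, 192, 196, 196, 191, 190, 193, 191, 156, 74, 57, 64, 69, 76, 80, 77, 80, 79, 76, 77, 74, 74]
180 [187, 187, 189, 189, 189, 190, 192, 182, 113, 61, 58, 59, 63, 65, 68, 75, 73, 78, 77, 76, 80, 85]
181 [189, 184, 183, 186, 189, 192, 191, 154, 78, 59, 59, 59, 61, 60, 60, 66, 64, 63, 67, 81, 124, 152]
182 [187, 187, 184, 187, 194, 197, 186, 111, 64, 58, 59, 61, 63, 59, 60, 60, 59, 59, 66, 111, 177, 190]
183 [186, 187, 187, 191, 198, 195, 162, 80, 57, 60, 61, 59, 63, 59, 62, 61, 60, 59, 86, 153, 190, 194]
184 [186, 187, 191, 198, 198, 188, 130, 66, 59, 60, 61, 61, 61, 61, 60, 60, 60, 66, 116, 185, 193, 192]
185 [183, 183, 191, 199, 194, 150, 89, 58, 61, 62, 60, 61, 61, 61, 61, 60, 60, 84, 148, 190, 190, 190]
186 [176, 159, 195, 199, 178, 111, 64, 57, 60, 62, 60, 61, 60, 61, 59, 60, 64, 111, 183, 194, 192, 192]
187 [175, 149, 196, 194, 153, 85, 62, 59, 59, 60, 61, 62, 60, 61, 62, 59, 78, 137, 193, 189, 190, 190]
188 [158, 143, 198, 193, 147, 85, 82, 65, 57, 59, 61, 60, 60, 61, 60, 62, 105, 182, 195, 185, 188, 187]
189 [124, 136, 198, 196, 172, 140, 161, 112, 72, 59, 60, 59, 60, 62, 59, 69, 124, 194, 195, 184, 191, 189]
190 [94, 116, 184, 201, 196, 187, 188, 170, 135, 93, 71, 69, 58, 61, 62, 93, 161, 197, 195, 184, 189, 189]
191 [80, 93, 153, 197, 201, 194, 176, 186, 181, 171, 145, 136, 98, 75, 71, 90, 147, 195, 195, 188, 190, 191]
192 [74, 78, 115, 175, 199, 190, 146, 174, 188, 188, 187, 184, 166, 118, 87, 105, 137, 192, 187, 188, 189, 189]
```

Call:
{"fn": "jog_arm", "kwargs": {"increments": [[[-0.4,0.1,1.5],0],[[-0.4,0.1,3.5],0],[[-0.4,0.1,5.5],0],[[-0.4,0.1,7],0],[[-0.4,0.1,8],0],[[-0.4,0.1,8.5],0],[[-0.4,0.1,9],0],[[-0.4,0.1,9],0]]}}

```text
t: 10.45
tcp_pos: [0.5947, 0.3023, 0.1924]
tcp_rot: [[-0.951, 0.309, -0.0], [0.309, 0.951, -0.0], [-0.0, -0.0, -1.0]]
force: [0.0, 0.9, -2.6]
grip_width: 0.0572
grip_force: 25.0
```

Call:
{"fn": "jog_arm", "kwargs": {"increments": [[[0,0,0.3],0],[[0,0,0.6],0],[[0,0,0.9],0],[[0,0,0.9],0]]}}

```text
t: 10.95
tcp_pos: [0.5946, 0.3023, 0.1915]
tcp_rot: [[-0.951, 0.309, 0.0], [0.309, 0.951, -0.0], [-0.0, -0.0, -1.0]]
force: [-0.0, -0.8, -2.7]
grip_width: 0.0576
grip_force: 25.0
```

The handle end is 2 mm below the lip plane and there's no contact force, so I'll go on gently.

Call:
{"fn": "jog_arm", "kwargs": {"increments": [[[0,0,0.4],0],[[0,0,0.8],0],[[0,0,1.2],0],[[0,0,1.6],0],[[0,0,2],0],[[0,0,2],0]]}}

```text
t: 11.7
tcp_pos: [0.5946, 0.3023, 0.1895]
tcp_rot: [[-0.951, 0.309, -0.0], [0.309, 0.951, -0.0], [0.0, -0.0, -1.0]]
force: [0.5, -0.8, -3.1]
grip_width: 0.0577
grip_force: 25.0
```

Call:
{"fn": "jog_arm", "kwargs": {"increments": [[[0,0,0.5],0],[[0,0,1],0],[[0,0,1.5],0],[[0,0,2],0],[[0,0,2.5],0],[[0,0,3],0],[[0,0,3],0]]}}

```text
t: 12.58
tcp_pos: [0.5946, 0.3023, 0.1865]
tcp_rot: [[-0.951, 0.309, -0.0], [0.309, 0.951, -0.0], [0.0, -0.0, -1.0]]
force: [0.1, -0.4, -3.6]
grip_width: 0.0576
grip_force: 25.0
```

Run:
```python
from plant import env
s=env.read_state(); print(s["t"],s["tcp_pos"],s["force"],s["moment"],s["grip_width"])
```

```text
12.575 [0.5946451  0.30227612 0.18650695] [ 0.10701034 -0.35510325 -3.6062365 ] [ 0.01845183 -0.00400801 -0.00756182] 0.05758715714798336
```

Call:
{"fn": "jog_arm", "kwargs": {"increments": [[[0,0,1],0],[[0,0,2.5],0],[[0,0,4],0],[[0,0,6],0],[[0,0,8],0],[[0,0,10],0],[[0,0,12],0],[[0,0,14],0],[[0,0,15],0],[[0,0,15],0]]}}

```text
t: 13.82
tcp_pos: [0.5946, 0.3023, 0.1715]
tcp_rot: [[-0.951, 0.309, -0.0], [0.309, 0.951, -0.0], [0.0, -0.0, -1.0]]
force: [0.4, 0.2, -2.6]
grip_width: 0.0571
grip_force: 25.0
```

Call:
{"fn": "jog_arm", "kwargs": {"increments": [[[0,0,1],0],[[0,0,3],0],[[0,0,5],0],[[0,0,7],0],[[0,0,9],0],[[0,0,11],0],[[0,0,13],0],[[0,0,15],0],[[0,0,17],0],[[0,0,19],0],[[0,0,20],0],[[0,0,20],0]]}}

```text
t: 15.32
tcp_pos: [0.5946, 0.3023, 0.1515]
tcp_rot: [[-0.951, 0.309, -0.0], [0.309, 0.951, -0.0], [-0.0, -0.0, -1.0]]
force: [-0.3, 0.4, -2.5]
grip_width: 0.0575
grip_force: 25.0
```

Run:
```python
from plant import env
s=env.read_state(); print(s["t"],s["tcp_pos"],s["force"],s["moment"],s["grip_width"])
```

```text
15.325 [0.59464276 0.30230878 0.15150079] [-0.33506303  0.44823041 -2.49688531] [-0.00782589  0.00574228 -0.02526587] 0.05753462467316024
```

Call:
{"fn": "jog_arm", "kwargs": {"increments": [[[0,0,1],0],[[0,0,3],0],[[0,0,6],0],[[0,0,9],0],[[0,0,12],0],[[0,0,15],0],[[0,0,18],0],[[0,0,21],0],[[0,0,24],0],[[0,0,26],0],[[0,0,27],0],[[0,0,27],0]]}}

```text
t: 16.82
tcp_pos: [0.5946, 0.3023, 0.1245]
tcp_rot: [[-0.951, 0.309, -0.0], [0.309, 0.951, -0.0], [-0.0, -0.0, -1.0]]
force: [-0.0, -0.0, -2.7]
grip_width: 0.0574
grip_force: 25.0
```

Call:
{"fn": "jog_arm", "kwargs": {"increments": [[[0,0,0.5],0],[[0,0,1],0],[[0,0,1.5],0],[[0,0,2],0],[[0,0,2.5],0],[[0,0,3],0],[[0,0,3],0]]}}

```text
t: 17.7
tcp_pos: [0.5946, 0.3023, 0.1215]
tcp_rot: [[-0.951, 0.309, -0.0], [0.309, 0.951, -0.0], [0.0, -0.0, -1.0]]
force: [-0.3, 0.4, -2.8]
grip_width: 0.0575
grip_force: 25.0
```

Call:
{"fn": "jog_arm", "kwargs": {"increments": [[[0,0,0.2],0],[[0,0,0.4],0],[[0,0,0.6],0],[[0,0,0.8],0],[[0,0,0.8],0]]}}

```text
t: 18.32
tcp_pos: [0.5947, 0.3023, 0.1207]
tcp_rot: [[-0.951, 0.309, 0.0], [0.309, 0.951, -0.0], [-0.0, -0.0, -1.0]]
force: [-0.4, -0.4, -3.7]
grip_width: 0.0572
grip_force: 25.0
```

Call:
{"fn": "jog_arm", "kwargs": {"increments": [[[0,0,0.2],0],[[0,0,0.4],0],[[0,0,0.6],0],[[0,0,0.6],0]]}}

```text
t: 18.82
tcp_pos: [0.5946, 0.3023, 0.1201]
tcp_rot: [[-0.951, 0.309, -0.0], [0.309, 0.951, -0.0], [-0.0, -0.0, -1.0]]
force: [0.1, 0.2, -2.5]
grip_width: 0.0574
grip_force: 25.0
```

Call:
{"fn": "jog_arm", "kwargs": {"increments": [[[0,0,0.2],0],[[0,0,0.4],0],[[0,0,0.4],0]]}}

```text
t: 19.2
tcp_pos: [0.5947, 0.3023, 0.1198]
tcp_rot: [[-0.951, 0.309, 0.0], [0.309, 0.951, -0.0], [-0.0, -0.0, -1.0]]
force: [-0.8, -0.2, -1.8]
grip_width: 0.0574
grip_force: 25.0
```

Call:
{"fn": "jog_arm", "kwargs": {"increments": [[[0,0,0.2],0],[[0,0,0.3],0],[[0,0,0.3],0]]}}

```text
t: 19.58
tcp_pos: [0.5947, 0.3023, 0.1197]
tcp_rot: [[-0.951, 0.309, 0.0], [0.309, 0.951, 0.0], [-0.0, 0.0, -1.0]]
force: [-2.4, -0.1, 3.6]
grip_width: 0.0576
grip_force: 25.0
```

The lip took up about 6 N, so the base has touched. I'll ease the grip so the base can settle flat before I let go.

Call:
{"fn": "jog_arm", "kwargs": {"increments": [[[0,0,0],0],[[0,0,0],0]], "grip": 1, "grip_force": 10}}

```text
t: 19.82
tcp_pos: [0.5947, 0.3023, 0.1196]
tcp_rot: [[-0.951, 0.309, 0.0], [0.309, 0.951, 0.0], [-0.0, 0.0, -1.0]]
force: [-2.0, -0.6, 3.9]
grip_width: 0.0579
grip_force: 10.0
```

Call:
{"fn": "jog_arm", "kwargs": {"increments": [[[0,0,0.1],0],[[0,0,0.2],0],[[0,0,0.2],0]], "grip_force": 5}}

```text
t: 20.2
tcp_pos: [0.5948, 0.3024, 0.1193]
tcp_rot: [[-0.951, 0.309, 0.0], [0.309, 0.951, 0.0], [-0.0, 0.0, -1.0]]
force: [0.3, -0.0, 3.4]
grip_width: 0.0579
grip_force: 5.0
```

Run:
```python
from h import *
from plant import env
f=env.grab_frame("scene"); cv2.imwrite("pics/m5.png",crop(f["frame"],(366,190),r=30,s=10))
s=env.read_state(); print(s["t"],s["tcp_pos"],s["force"],s["moment"],s["grip_width"])
```

```text
20.25 [0.59477918 0.30239175 0.11932359] [0.36481868 0.80259509 3.24014709] [-0.13147136  0.00287796  0.03975034] 0.057848630289814996
```

View pics/m5.png

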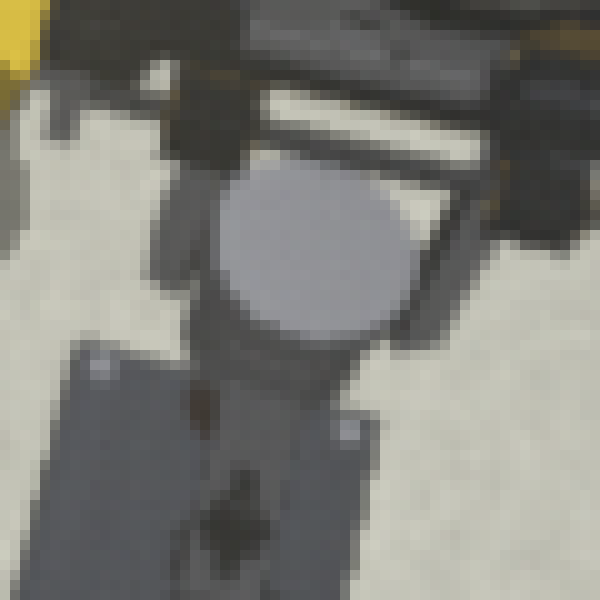

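The crop shows the base resting on the ring with the handle coming out below it at about (356,200). I'll release and retreat straight up.

Call:
{"fn": "jog_arm", "kwargs": {"increments": [[[0,0,0],0],[[0,0,0],0]], "grip_force": 3}}

```text
t: 20.5
tcp_pos: [0.5947, 0.3024, 0.1192]
tcp_rot: [[-0.951, 0.309, 0.0], [0.309, 0.951, 0.0], [-0.0, 0.0, -1.0]]
force: [1.4, 1.4, 1.4]
grip_width: 0.0578
grip_force: 3.0
```

Call:
{"fn": "jog_arm", "kwargs": {"increments": [[[0,0,0],0],[[0,0,0],0],[[0,0,0],0],[[0,0,0],0],[[0,0,0],0]], "grip": -0.7}}

```text
t: 21.12
tcp_pos: [0.5947, 0.3023, 0.1193]
tcp_rot: [[-0.951, 0.309, 0.0], [0.309, 0.951, -0.0], [-0.0, -0.0, -1.0]]
force: [0.2, 1.1, -0.1]
grip_width: 0.0797
grip_force: 0.0
```

Call:
{"fn": "jog_arm", "kwargs": {"increments": [[[0,0,-2],0],[[0,0,-8],0],[[0,0,-20],0],[[0,0,-38],0],[[0,0,-60],0],[[0,0,-85],0],[[0,0,-110],0],[[0,0,-130],0],[[0,0,-140],0],[[0,-10,-140],0],[[0,-40,-140],0],[[0,-80,-140],0],[[0,-115,-140],0],[[0,-135,-140],0],[[0,-140,-140],0],[[0,-140,-140],0],[[0,-140,-140],0]]}}

```text
t: 23.25
tcp_pos: [0.5514, 0.1703, 0.259]
tcp_rot: [[-0.951, 0.308, -0.0], [0.308, 0.951, -0.0], [0.0, -0.0, -1.0]]
force: [-0.4, 1.0, 0.1]
grip_width: 0.0798
grip_force: 0.0
```

Run:
```python
from h import *
from plant import env
f=env.grab_frame("scene"); T=env.grab_frame("top")
cv2.imwrite("pics/m6.png",np.hstack([cv2.resize(f["frame"],(400,300)),crop(f["frame"],(366,190),r=30,s=5)[:300],]))
s=env.read_state(); print(s["t"],s["tcp_pos"],s["force"],s["grip_width"])
x0,y0=352,172; p=cv2.resize(f["frame"][y0:y0+28,x0:x0+28],None,fx=8,fy=8,interpolation=cv2.INTER_CUBIC).mean(2)
m=((p>115)&(p<170)).astype(np.uint8); m=cv2.morphologyEx(m,cv2.MORPH_OPEN,np.ones((41,41),np.uint8))
cs,_=cv2.findContours(m,cv2.RETR_EXTERNAL,cv2.CHAIN_APPROX_NONE)
if cs:
    cn=max(cs,key=cv2.contourArea)[:,0]; P=np.array([ray(f,(c+.5)/8-.5+[x0,y0],.147)[:2] for c in cn]); print(P.mean(0),np.ptp(P,0))
```

```text
23.35 [0.55141593 0.17000236 0.25900371] [-0.8252774  -0.03667557  0.2183482 ] 0.07986700834542079
[0.59457815 0.30382057] [0.05577643 0.05801911]
```

View pics/m6.png

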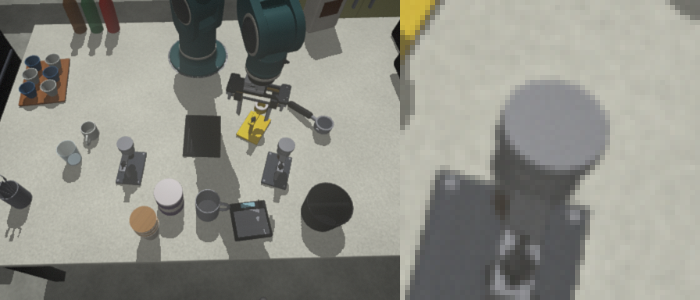

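The tamper sits level and centred on the ring, the gripper is clear, and nothing else has moved. I'll hand the job in.

```bash
python3 -c "
from plant import env
print(env.finish_job())"
```

```text
the job is handed in; nothing more can be done
None
```

The tamper is in the empty ring stand with its steel base resting flat on the white lip. It was set down at about 6–7 N of contact and released gently, and the job is handed in.

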